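# Load the pastry-board dispenser

## Robot

A 7-joint arm with a two-finger parallel gripper is mounted at the origin on the work surface. World frame = base frame: x ahead of the robot, y to its left, z up, the work surface at z = 0. Lengths are in m, angles in rad, forces in N, time in s.
With the tool pointing down it reaches from about 0.4 to 0.85 m from the base axis. Payload 4.5 kg.
Tool frame: the origin (TCP) lies on the centre line of the jaws, within the pads' length; the fingertips stand 8 mm ahead of it and the grasp point (between the pads) lies 11 mm behind it; z points along the fingers, x is the direction in which the jaws open and shut, and the axes are right-handed (so a half turn about z gives the same grasp; the last joint's range is limited). The gripper opens to 88 mm and grips with 3 to 60 N. Pads are 18 mm wide; open, the fingers measure 123 mm over their backs; the gripper's body (75 mm by 187 mm) begins 45 mm behind the grasp point.
Start: joints at [-1.26, 0.689, -0.195, 1.565, 0.157, 0.902, -0.215], TCP at [0.171, 0.601, 0.247] pointing down, gripper open.
Joint ranges: [-3.01, 3.01], [-0.46, 2.08], [-1.47, 1.51], [0.13, 2.56], [-1, 4.14], [0.04, 2.09], [-2.66, 2.66]. Speed limits (rad/s): [2.57, 2.57, 3.14, 3.14, 3.14, 3.14, 3.14].

## Interface

Orientations are given as a unit quaternion [x, y, z, w].
In Python, from plant import get_state, snapshot, finish_job, boxes_of, pinpoint gives the robot as it stands.
- The arm moves only by the shell command python3 -m creep 'ROWS' [FORCE]. ROWS is JSON, a list of rows, each an object with "hand": the finger opening in m, from 0 to 0.0881; "slide": the shift along the tool's x, y, z in m, a list of three; "turn": the turn about the tool's z in degrees. A call has 1 to 5 rows; each row shifts and turns the commanded pose from where the row before left it, along the tool's axes as they then stand; what a row does not reach is not made up. A row lasts 1/8 s, in which the tool goes at most 62.5 mm and 10.7 degrees, less where a joint would pass 70% of its speed; a pose out of reach is approached as far as the arm can. A call is refused whole if a number of a shift passes 0.0625 or a number of a turn 10.7, either way. A call with a gripper value outside its range is refused whole. The fingers move at their own pace and stop on an object; FORCE is the grip in N (left out, the last holds). Time passes only in rows, so rows that do not move let the fingers close. It gives the time, the measured TCP pose, the force and the opening at its end, in the units of the state.
- get_state(): the state, without advancing time (a new reading comes with each control period).
- snapshot(name): name is "side" or "top"; returns a dict with "frame" (384x512x3 uint8, red, green, blue), "depth" (384x512 float32, m along the optical axis (not along the pixel's ray), 0 where there is no reading), "mtx" (3x3 intrinsics, pixels), "camera_from_world" (4x4, takes a point from world to camera coordinates). Camera axes: x right, y down, z forward; pixel columns grow to the right and rows downward; lengths in m; the calibration is good to about 2 mm. A picture is of the moment at which its call begins.
- finish_job(): hands the job in, once; it reports no verdict.
Trained networks look in a picture, given as the dict that the camera call returned (one of the last four; its "shot" number tells which), for a name from the list of things; names that differ only in an ending like _2 or _b are one class to them, and where a whole thing is asked for, a point or a joint stands for the part that bears it (a point fixed in the world has none). Each returns a list of dicts, best first, with "conf" (0 to 1); they miss things now and then, are a little off and sometimes report something else, mostly with a low value. They report only what shows in the picture. A call takes as long as a camera call. They do not tell look-alikes from the thing itself.
- boxes_of(target, picture): "uv" ([column, row] in pixels, amid what is visible of it).
- pinpoint(target, picture): "uv" ([column, row] in pixels: a listed point, or the origin of a listed thing).
The state is a dict: "clock": time; "q": joint angles; "qd": joint speeds; "joint_torque": joint torques, N m; "tool_pos": TCP position; "eef_rot": TCP orientation; "contact_force": force on the tool from outside, world axes, zero at the start; "moment": the same for the moment, N m; "opening": opening from 0.0 (shut) to 1.0 (fully open).
Only numpy, scipy, OpenCV 4.12 (cv2) and the standard library are available. Lean on these libraries where they do the work, as an engineer would, in place of code of your own. Each camera call takes 0.05 s, during which the arm holds its last target.

## Task

Load the green board dispenser on the bakery counter: with the fingertips, press the gold pack of pastry boards that lies in its mouth firmly down on the sprung tray and slide it in under the crossbar and the brass drag spring until it is fully home against the back stop, then let go of it and move clear. Do not pick the pack up or tip it out, and leave everything else on the counter where it stands.

Things in the scene. Friction and masses are not known exactly. Their poses are not given: they have to be found in the camera images.
- dispenser: Board dispenser screwed to the counter: green sheet-steel channel, base 210 x 134 mm. Origin at the centre of its underside; x is the loading direction, from the open front (-x end, 19 mm apron) to the back stop. Two 3 mm side walls, 60 mm high and 104 mm apart inside, guide the pack. The pack slides easily on its metal parts (friction about 0.25).
- tray_mid (a point): Middle of the top of the flat aluminium tray inside the dispenser, which carries the pack: 48 mm above the counter when up. The tray is 98 mm wide and reaches from x = -100 to +88 mm of the dispenser. Press the pack only where the tray is below it: pressed farther back than that, it tips.
- back_stop (a point): Middle of the top edge of the upright back stop's inner face, at x = +90 mm of the dispenser, 76 mm above the counter. The pack is home when its leading end meets this face.
- bar_edge (a point): Middle of the lower front edge of the steel crossbar, at x = +30 mm of the dispenser, 64 mm above the counter: the pack's top must be below this to pass. The bar spans the whole channel, 12 mm deep (x = +30 to +42 mm), its top 76 mm above the counter.
- leaf_toe (a point): Toe of the brass drag spring, a leaf 42 mm wide that slopes down from the back of the crossbar to this toe at x = +72 mm of the dispenser, 56.5 mm above the counter at rest. The pack lifts it in passing under it; it then presses down on the pack with up to about 15 N.
- pack_center (a point): Centre of the gold pack of boards: rigid block 160 mm long (x, loading direction), 100 wide (y), 24 thick (z), 0.18 to 0.35 kg, smooth flat top, white paper band. It starts on the raised tray, sticking out of the open front, its leading end just short of the crossbar, its top 72 mm above the counter: 8 mm too high for the bar. At home its centre is at x = +10 mm of the dispenser.
- pack_lead (a point): Middle of the upper edge of the pack's leading end, 80 mm ahead of and 12 mm above the pack's centre. Same axes as the pack.
- tray (a joint): How far the sprung tray is pushed down, in m: 0 up, 0.026 fully down; it stays level. About 7 N (less the pack's weight) starts it, then 0.8 N per mm: some 15 N of fingertip push takes the pack 13 mm down, 18 N 16 mm. Let go before the pack is under the bar and it springs up. With the pack home the drag spring holds it down about 9 mm.
- leaf (a joint): Lift angle of the brass drag spring in rad: 0 at rest with nothing under it, about 0.2 with the pack held under it.
- honey: Loose amber jar with a brass lid, 64 mm across, 100 mm high. Origin at the centre of its underside. Leave it alone.
- mug: Loose blue mug, 80 mm across, 92 mm high. Origin at the centre of its underside. Leave it alone.
- bell: Loose steel service bell, 80 mm across, 58 mm high. Origin at the centre of its underside. Leave it alone.
- shaker: Loose aluminium sugar shaker, 62 mm across, 108 mm high. Origin at the centre of its underside. Leave it alone.
- spare_pack: Loose brown pack of boards with a blue band, 160 x 100 x 24 mm, lying on the counter. Origin at the centre of its underside. Leave it alone.
- tongs: Loose steel pastry tongs, about 225 mm long, 11 mm high, lying on the counter. Origin about their middle, on the counter. Leave them alone.
Mind the look-alikes: they are no part of the job. What is shaped like the part that bears pack_center but turquoise is not meant.

How it is judged:
On the way:
1. the pack, pressed down with the fingers, has its leading end under the crossbar (x of pack_lead in the frame of dispenser above 0.04 m and value of joint tray above 0.0065 m and contact force between the fingers and pack above 1 N), for 0.05 s.
At the end, for the whole second after the job is handed in: The pack lies flat and at rest on the tray, within 5 mm of the back stop, straight in the channel, its top below the crossbar, the tray held down (more than 6.5 mm) by the lifted drag spring, with nothing touching it but the dispenser (x of pack_center in the frame of dispenser between 0.005 and 0.014 m and z of pack_lead in the frame of dispenser below 0.0655 m and angle between the x axis of pack_center and the x axis of dispenser, either way round below 0.06 rad and angle between pack_center's own z axis and vertical below 0.06 rad and value of joint tray above 0.0065 m and value of joint leaf above 0.08 rad and linear speed of pack below 0.01 m/s).
It fails at once if the pack is lifted off the tray or tipped (z of pack_center in the frame of dispenser above 0.072 m or angle between pack_center's own z axis and vertical above 0.25 rad).
It fails at once if something else on the counter is shifted (distance of any of honey, mug, bell, shaker, spare_pack, tongs from where it was at the start of the episode above 0.025 m).
It also fails if it takes over 42 s, if anything falls off the work surface, if the arm or the gripper's body presses on something with over 40 N, if the wrist force passes 120 N, or if a joint passes its speed limit or range.

## Working session

There is one attempt and no reset: what is moved stays moved. The work goes in short steps, Python scripts to look and compute and a shell command to move; the robot and the scene stay as the last step left them, time stands still between calls to the robot, and variables do not carry over. Pictures are saved under pics/ and viewed, and the job is handed in when it is done.

```bash
ls; mkdir -p pics
cat > h.py <<'E'
import numpy as np, cv2
from plant import *
def save(p,name,marks=()):
    im=p["frame"][:,:,::-1].copy()
    for t,uv in marks:
        u,v=map(int,map(round,uv)); cv2.circle(im,(u,v),3,(0,0,255),1); cv2.putText(im,t,(u+4,v),0,.35,(255,0,255),1)
    cv2.imwrite("pics/"+name,im)
def ray(p,uv):
    T=np.linalg.inv(p["camera_from_world"]); d=np.linalg.inv(p["mtx"])@[uv[0],uv[1],1.]
    return T[:3,3],T[:3,:3]@d
def atz(p,uv,z):
    o,d=ray(p,uv); return o+d*(z-o[2])/d[2]
def atd(p,uv):
    o,d=ray(p,uv); u,v=map(int,map(round,uv)); w=p["depth"][v-1:v+2,u-1:u+2]; w=w[w>0]
    return o+d*np.median(w) if len(w) else None
def proj(p,X):
    c=p["camera_from_world"]@np.append(X,1); k=p["mtx"]@c[:3]; return k[:2]/k[2]
E
python3 - <<'E'
from h import *
np.set_printoptions(precision=4,suppress=True)
s=get_state(); print({k:np.round(v,4) for k,v in s.items()})
for n in("top","side"):
    p=snapshot(n); m=[]
    for t,z in(("dispenser",0),("tray_mid",.048),("back_stop",.076),("bar_edge",.064),("leaf_toe",.0565),("pack_center",.060),("pack_lead",.072)):
        for r in pinpoint(t,p)[:3]:
            print(n,t,round(r["conf"],2),np.round(r["uv"],1),atz(p,r["uv"],z),atd(p,r["uv"])); m.append((t,r["uv"]))
    save(p,n+"0.png"); save(p,n+"0m.png",m)
E
```

```text
pics
{'clock': np.float64(0.0), 'q': array([-1.2602,  0.69  , -0.1945,  1.5664,  0.1573,  0.9025, -0.2151]), 'qd': array([ 0.    ,  0.0009,  0.0004, -0.0009,  0.0004,  0.0003, -0.0009]), 'joint_torque': array([  0.0001, -52.756 ,  -1.2669, -15.3426,  -0.0526,   0.0065,
         0.0002]), 'tool_pos': array([0.1707, 0.6006, 0.2459]), 'eef_rot': array([ 0.7979,  0.6028, -0.0007,  0.0006]), 'contact_force': array([ 0.5323,  0.4108, -0.5609]), 'moment': array([ 0.0387, -0.019 , -0.0149]), 'opening': np.float64(0.9983)}
top dispenser 0.79 [279.8 189.2] [ 0.5561 -0.114   0.    ] [ 0.5509 -0.1085  0.0729]
top tray_mid 0.87 [288.6 184.2] [ 0.566  -0.1327  0.048 ] [ 0.564  -0.1304  0.0724]
top back_stop 0.55 [272.9 153.9] [ 0.639  -0.0893  0.076 ] [ 0.6426 -0.0908  0.0513]
top bar_edge 0.71 [280.1 178.1] [ 0.5797 -0.1094  0.064 ] [ 0.581  -0.1105  0.0499]
top leaf_toe 0.72 [273.4 155. ] [ 0.6391 -0.0918  0.0565] [ 0.6401 -0.0923  0.0493]
top leaf_toe 0.62 [281.8 180.6] [ 0.5741 -0.1144  0.0565] [ 0.5726 -0.113   0.0738]
top pack_center 0.61 [293.3 205.9] [ 0.5104 -0.1443  0.06  ] [ 0.51   -0.1
[... 580 characters left out ...]
5003 -0.4025  0.0543]
side bar_edge 0.53 [298.  200.8] [ 0.6501 -0.0677  0.064 ] [0.6759 0.0118 0.0019]
side leaf_toe 0.69 [276.6 307.5] [ 0.5098 -0.4101  0.0565] [ 0.5108 -0.4059  0.0506]
side leaf_toe 0.46 [291.1 211.2] [ 0.6206 -0.1024  0.0565] [ 0.6185 -0.1095  0.0624]
side pack_center 0.89 [264.6 183.5] [0.5721 0.0452 0.06  ] [0.5815 0.0929 0.0272]
side pack_center 0.82 [252.8 224. ] [ 0.5033 -0.142   0.06  ] [ 0.501  -0.1572  0.0732]
side pack_center 0.29 [346.3 296.2] [ 0.6623 -0.4104  0.06  ] [ 0.673  -0.3926  0.0351]
side pack_lead 0.97 [259.8 195.1] [ 0.5429 -0.0302  0.072 ] [0.5573 0.05   0.013 ]
side pack_lead 0.85 [278.  214.9] [ 0.5756 -0.1304  0.072 ] [ 0.5754 -0.1313  0.0727]
```

Run:
```python
import cv2
for n in("top","side"):
    a=cv2.imread(f"pics/{n}0.png"); cv2.imwrite(f"pics/{n}0x.png",cv2.resize(a,(784,588)))
    c=a[130:240,210:350] if n=="top" else a[150:270,190:350]
    cv2.imwrite(f"pics/{n}0c.png",cv2.resize(c,None,fx=5,fy=5,interpolation=2))
```

```text
(no output)
```

View pics/top0x.png

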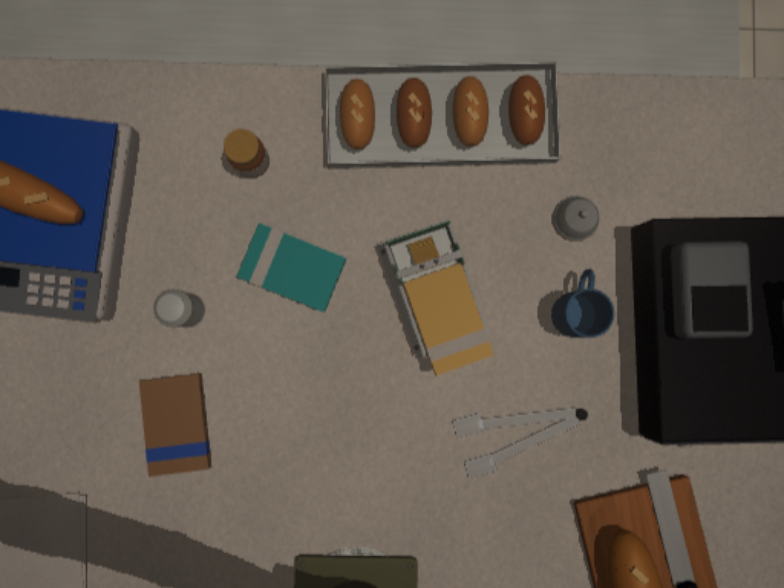

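View pics/side0x.png

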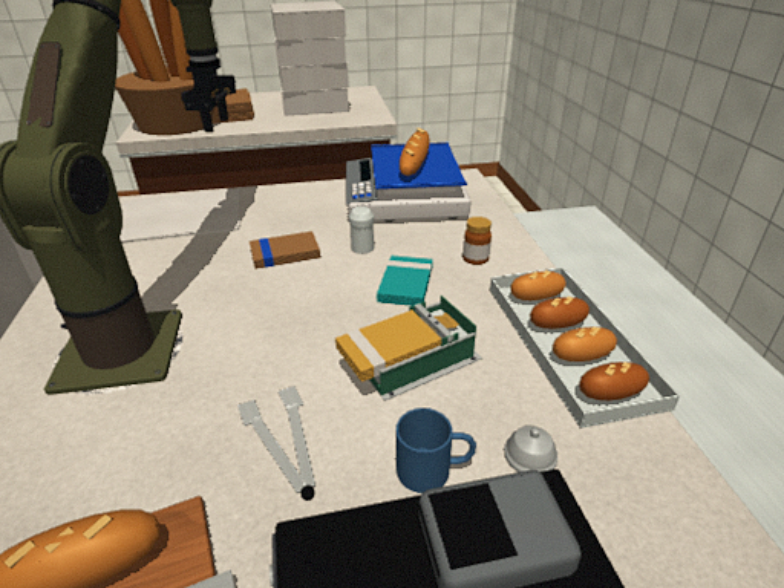

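View pics/top0c.png

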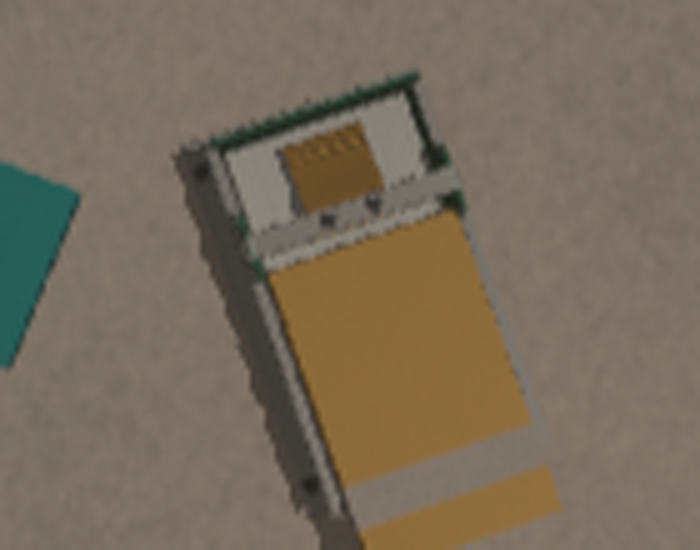

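View pics/side0c.png

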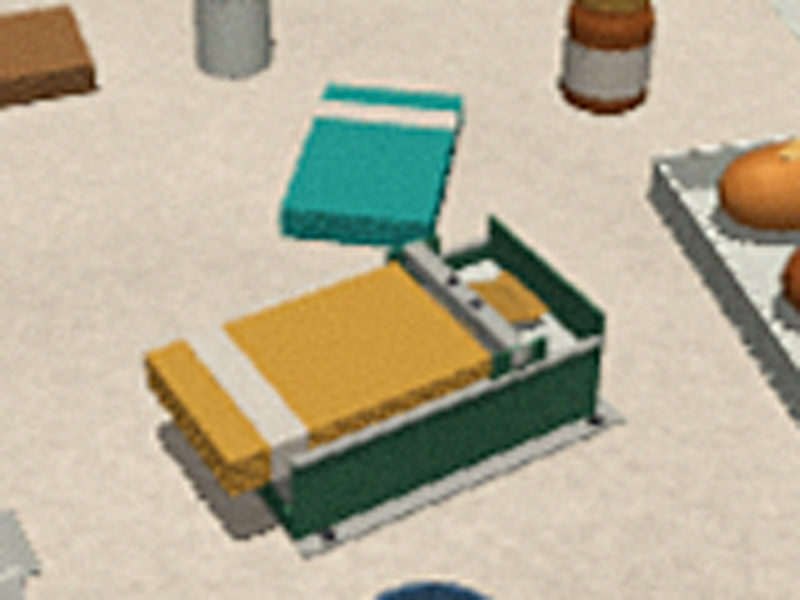

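The dispenser is at about (280,180) in the top picture. The gold pack in its mouth has its lead edge at about (282,177) and its tail at about (305,235), and the loading direction points up and slightly left. The turquoise pack at (190,175) is the look-alike. Next I'll fit the pack rectangle and the dispenser axis.

```bash
cat >> h.py <<'E'
def fit(p,zt=0.072):
    hsv=cv2.cvtColor(p["frame"],cv2.COLOR_RGB2HSV)
    u,v=np.meshgrid(np.arange(512),np.arange(384))
    o,_=ray(p,(0,0)); T=np.linalg.inv(p["camera_from_world"])
    D=np.stack([u,v,np.ones_like(u)],-1)@np.linalg.inv(p["mtx"]).T@T[:3,:3].T
    P=o+D*p["depth"][...,None]
    Q=o+D*((zt-o[2])/D[...,2])[...,None]
    return hsv,P,Q
E
python3 - <<'E'
from h import *
np.set_printoptions(precision=4,suppress=True)
p=snapshot("top"); hsv,P,Q=fit(p)
box=np.zeros(hsv.shape[:2],bool); box[125:250,235:335]=1
high=box&(abs(P[...,2]-.072)<.008)&(p["depth"]>0)
pk=high&(hsv[...,0]>12)&(hsv[...,0]<28)&(hsv[...,1]>90)
# include band: fill hull
pk=cv2.morphologyEx(pk.astype(np.uint8),cv2.MORPH_OPEN,np.ones((3,3)))
n,l,st,_=cv2.connectedComponentsWithStats(pk); print(st[1:])
ys,xs=np.where(pk>0); pts=Q[ys,xs,:2].astype(np.float32)
r=cv2.minAreaRect(pts); print("pack rect",r, cv2.boxPoints(r)); print("top z",np.median(P[ys,xs,2]))
# direction from hull edges: PCA
im=p["frame"][:,:,::-1].copy(); im[pk>0]=(0,0,255); cv2.imwrite("pics/pk.png",cv2.resize(im[125:250,210:350],None,fx=5,fy=5))
# walls z~0.06 / footprint
f=box&(P[...,2]>.02)&(p["depth"]>0)
ys,xs=np.where(f); r2=cv2.minAreaRect(P[ys,xs,:2].astype(np.float32)); print("all",r2)
s=snapshot("side"); 
h2,P2,_=fit(s); b2=np.zeros(h2.shape[:2],bool); b2[180:270,200:330]=1
g=b2&(P2[...,2]>.03)&(P2[...,2]<.09)&(s["depth"]>0)&(P2[...,1]<-.0)
ys,xs=np.where(g&(h2[...,0]>12)&(h2[...,0]<28)&(h2[...,1]>90)&(P2[...,2]>.066)); print("side pack",cv2.minAreaRect(P2[ys,xs,:2].astype(np.float32)),np.median(P2[ys,xs,2]))
ys,xs=np.where(g&(h2[...,0]>65)&(h2[...,0]<90)&(h2[...,1]>90)); q=P2[ys,xs]
print("side green",len(q),q.min(0),q.max(0))
print({k:np.round(v,4) for k,v in get_state().items() if k in("clock","contact_force")})
E
```

```text
[[ 276  167    3    3    9]
 [ 264  173   52   54 1809]
 [ 282  224   40   21  383]]
pack rect ((0.5190871953964233, -0.13564884662628174), (0.19037151336669922, 0.10046994686126709), 20.528860092163086) [[ 0.4123 -0.122 ]
 [ 0.4476 -0.2161]
 [ 0.6258 -0.1493]
 [ 0.5906 -0.0552]]
top z 0.07201296199280471
all ((0.5378172397613525, -0.12877614796161652), (0.23196467757225037, 0.11685051023960114), 20.43795394897461)
side pack ((0.5172123312950134, -0.1371631920337677), (0.18995660543441772, 0.10739179700613022), 20.353370666503906) 0.07252720815631919
side green 587 [ 0.4819 -0.2095  0.0301] [ 0.6642 -0.0407  0.0777]
{'clock': np.float64(0.9), 'contact_force': array([ 0.0998,  0.3542, -0.3488])}
```

View pics/pk.png

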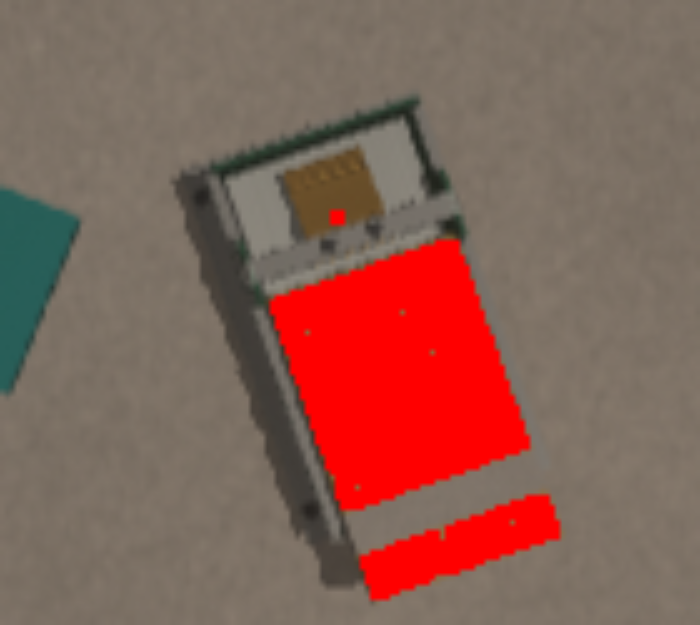

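```bash
cat >> h.py <<'E'
def packfit(p):
    hsv,P,Q=fit(p)
    b=np.zeros(hsv.shape[:2],bool); b[125:250,235:335]=1
    m=b&(abs(P[...,2]-.068)<.012)&(p["depth"]>0)&(hsv[...,0]>12)&(hsv[...,0]<28)&(hsv[...,1]>90)
    m=cv2.morphologyEx(m.astype(np.uint8),cv2.MORPH_OPEN,np.ones((3,3)))
    n,l,st,_=cv2.connectedComponentsWithStats(m)
    keep=np.isin(l,[i for i in range(1,n) if st[i,4]>200])
    ys,xs=np.where(keep); return Q[ys,xs,:2].astype(np.float32), np.median(P[ys,xs,2])
E
python3 - <<'E'
from h import *
np.set_printoptions(precision=4,suppress=True)
p=snapshot("top"); q,z=packfit(p); r=cv2.minAreaRect(q); print(r,z)
a=np.radians(20.5); c=np.array(r[0]); 
d=np.array([np.cos(a),np.sin(a)]); n=np.array([-d[1],d[0]])
hsv,P,_=fit(p)
# profile along axis through leaf / back stop in local coords from pack centre
L=(P[...,:2]-c)@np.stack([d,n],1)
m=(p["depth"]>0)&(abs(L[...,1])<.065)&(L[...,0]>-.12)&(L[...,0]<.19)
for y0 in(-.04,0,.04):
    k=m&(abs(L[...,1]-y0)<.006)&(L[...,0]>.06); i=np.argsort(L[k][:,0]); print(y0,np.c_[L[k][i][:,0],P[k][i][:,2]][::3].round(3).tolist())
for x0 in(-.02,.03,.12):
    k=m&(abs(L[...,0]-x0)<.006); i=np.argsort(L[k][:,1]); A=np.c_[L[k][i][:,1],P[k][i][:,2]]; print(x0,A[abs(A[:,0])>.045].round(3).tolist())
E
```

```text
((0.5313770771026611, -0.13096840679645538), (0.21667078137397766, 0.10163245350122452), 20.527523040771484) 0.07187066272188436
-0.04 [[0.06, 0.05], [0.062, 0.078], [0.063, 0.073], [0.065, 0.073], [0.066, 0.073], [0.068, 0.076], [0.07, 0.081], [0.074, 0.045], [0.076, 0.051], [0.078, 0.051], [0.08, 0.049], [0.081, 0.05], [0.083, 0.049], [0.085, 0.048], [0.087, 0.049], [0.088, 0.047], [0.09, 0.054], [0.092, 0.05], [0.094, 0.045], [0.095, 0.047], [0.097, 0.049], [0.099, 0.045], [0.101, 0.048], [0.102, 0.047], [0.104, 0.046], [0.104, 0.052], [0.106, 0.049], [0.109, 0.05], [0.111, 0.048], [0.112, 0.045], [0.114, 0.047], [0.115, 0.043], [0.117, 0.05], [0.119, 0.049], [0.119, 0.035], [0.12, 0.052], [0.12, 0.076], [0.121, 0.079], [0.132, 0.003], [0.134, -0.002], [0.136, -0.0], [0.138, -0.004], [0.14, -0.006], [0.141, 0.001], [0.143, 0.003], [0.145, -0.0], [0.147, -0.004], [0.149, -0.002], [0.151, 0.001], [0.153, -0.002], [0.155, 0.0], [0.157, -0.001], [0.158, 0.002], [0.16, 0.003], [0.162, 0.007], [0.163, 0.002], [0.165, 0.001], [0.168, -0.004], [0.169, -0.0], [0.171, -0.002], [0.172, 0.002
[... 4965 characters left out ...]
.046, 0.048], [-0.046, 0.076], [-0.045, 0.03], [0.045, 0.046], [0.046, 0.074], [0.047, 0.043], [0.047, 0.004], [0.047, 0.062], [0.047, 0.076], [0.048, 0.048], [0.048, 0.004], [0.048, 0.046], [0.049, 0.027], [0.049, 0.043], [0.049, 0.076], [0.05, 0.069], [0.052, 0.078], [0.052, 0.059], [0.053, 0.076], [0.054, 0.063], [0.054, 0.078], [0.055, 0.071], [0.055, 0.002], [0.055, 0.061], [0.055, 0.007], [0.056, 0.061], [0.056, 0.002], [0.056, 0.006], [0.056, 0.058], [0.057, 0.004], [0.057, 0.059], [0.058, 0.005], [0.058, 0.004], [0.059, 0.009], [0.059, 0.007], [0.06, 0.002], [0.061, 0.003], [0.061, 0.006], [0.062, 0.006], [0.063, 0.004], [0.063, 0.005], [0.064, 0.007], [0.064, 0.004], [0.064, 0.002]]
```

```bash
python3 -m creep '[{"hand":0.03,"slide":[0,0.06,0],"turn":5.6},{"hand":0.03,"slide":[0,0.06,0],"turn":5.6},{"hand":0.03,"slide":[0,0.06,0],"turn":5.6},{"hand":0.03,"slide":[0,0.06,0],"turn":5.6},{"hand":0.03,"slide":[0,0.06,0],"turn":5.6}]' 20
```

```text
clock: 1.58
tool_pos: [0.4371, 0.4652, 0.2468]
eef_rot: [0.921, 0.39, 0.0, -0.0]
contact_force: [-0.3, 0.3, 0.3]
opening: 0.455
```

The back stop, bar and walls all agree: dispenser origin ≈ (0.559, −0.121), yaw 20.5°, pack centre at dispenser x ≈ −58 mm, so there are about 68 mm to travel. I'll press about 5 mm behind the pack centre, at about (0.500, −0.143).

```bash
python3 -m creep '[{"hand":0.03,"slide":[0,0.06,0],"turn":6},{"hand":0.03,"slide":[0,0.06,0],"turn":6},{"hand":0.03,"slide":[0,0.06,0],"turn":6},{"hand":0.03,"slide":[0,0.06,0],"turn":6},{"hand":0.03,"slide":[0,0.06,0],"turn":6}]'; python3 -m creep '[{"hand":0.03,"slide":[0,0.06,0],"turn":10},{"hand":0.03,"slide":[0,0.06,0],"turn":10},{"hand":0.03,"slide":[0,0.06,0],"turn":10},{"hand":0.03,"slide":[0,0.05,0],"turn":10},{"hand":0.03,"slide":[0,0.03,0],"turn":10}]'
```

```text
clock: 2.2
tool_pos: [0.603, 0.2189, 0.2467]
eef_rot: [0.99, 0.139, 0.0, -0.0]
contact_force: [-0.2, 0.0, 0.0]
opening: 0.344
clock: 2.82
tool_pos: [0.5963, -0.0363, 0.247]
eef_rot: [0.955, -0.296, 0.0, 0.001]
contact_force: [0.2, 0.4, 0.5]
opening: 0.338
```

```bash
cat >> h.py <<'E'
from scipy.spatial.transform import Rotation as Ro
A0=np.radians(20.5); DX=np.array([np.cos(A0),np.sin(A0),0]); DY=np.array([-DX[1],DX[0],0]); O=np.array([.559,-.1207,0])
def rel(target):
    s=get_state(); R=Ro.from_quat(s["eef_rot"]).as_matrix()
    head=np.degrees(np.arctan2(R[1,0],R[0,0]))
    t=s["tool_pos"]
    print("head",head,"turn",head-(-69.5),"slide",R.T@(np.array(target)-t),"disp",[round(float(v),4) for v in((t-O)@DX,(t-O)@DY,t[2])],"R",R.round(3).tolist(),"F",np.round(s["contact_force"],2),s["clock"])
E
python3 -c "
from h import *
rel([.5,-.143,.247])"
```

```text
head -34.40914704555617 turn 35.09085295444383 slide [-1.91876055e-02  1.42430536e-01  6.48150508e-05] disp [0.0645, 0.066, 0.247] R [[0.825, -0.565, 0.0], [-0.565, -0.825, -0.001], [0.001, 0.001, -1.0]] F [0.18 0.37 0.49] 2.825
```

```bash
python3 -m creep '[{"hand":0.03,"slide":[-0.0064,0.0475,0],"turn":0},{"hand":0.03,"slide":[-0.0064,0.0475,0],"turn":0},{"hand":0.03,"slide":[-0.0064,0.0475,0],"turn":9},{"hand":0.03,"slide":[0,0,0],"turn":9},{"hand":0.03,"slide":[0,0,0],"turn":9}]'; python3 -m creep '[{"hand":0.03,"slide":[0,0,0.04],"turn":8},{"hand":0.03,"slide":[0,0,0.03],"turn":0},{"hand":0.03,"slide":[0,0,0],"turn":0}]'; python3 -c "
from h import *
rel([.5,-.143,.1])
p=snapshot('side');save(p,'s1.png');cv2.imwrite('pics/s1c.png',cv2.resize(p['frame'][100:280,180:380,::-1],None,fx=3.5,fy=3.3))"
```

```text
clock: 3.45
tool_pos: [0.5013, -0.1408, 0.247]
eef_rot: [0.861, -0.509, 0.0, -0.0]
contact_force: [0.7, 1.3, -0.5]
opening: 0.34
clock: 3.82
tool_pos: [0.5004, -0.1396, 0.1752]
eef_rot: [0.825, -0.565, -0.002, 0.001]
contact_force: [0.5, -0.4, 0.4]
opening: 0.343
head -68.8291430149428 turn 0.670856985057199 slide [0.00326037 0.00133576 0.07524168] disp [-0.0615, 0.0028, 0.1752] R [[0.361, -0.932, -0.004], [-0.933, -0.361, 0.001], [-0.003, 0.003, -1.0]] F [ 0.5  -0.38  0.37] 3.825
```

View pics/s1c.png

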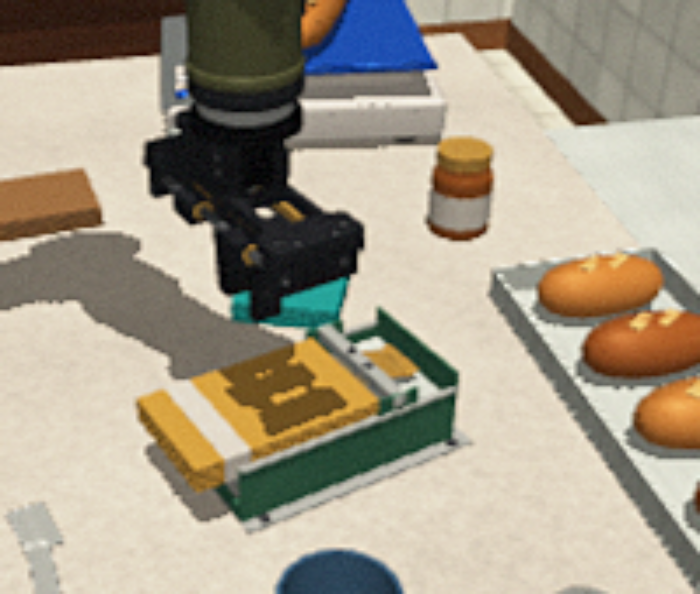

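The fingers are above the middle of the gold pack with the jaws across the channel. The side picture shows the body clear of everything. Going down now.

```bash
python3 -m creep '[{"hand":0.03,"slide":[0.0033,0.0015,0.04],"turn":0.7},{"hand":0.03,"slide":[0,0,0.035],"turn":0},{"hand":0.03,"slide":[0,0,0.01],"turn":0},{"hand":0.03,"slide":[0,0,0],"turn":0},{"hand":0.03,"slide":[0,0,0],"turn":0}]'; python3 -c "
from h import *
rel([.5,-.143,.08])"
```

```text
clock: 4.5
tool_pos: [0.5024, -0.1443, 0.0932]
eef_rot: [0.821, -0.57, 0.001, -0.0]
contact_force: [1.3, -0.0, 0.5]
opening: 0.337
head -69.55627772458362 turn -0.05627772458362301 slide [-0.0020278   0.00181644  0.01315221] disp [-0.0613, -0.0022, 0.0932] R [[0.349, -0.937, 0.003], [-0.937, -0.349, -0.001], [0.002, -0.002, -1.0]] F [ 1.28 -0.04  0.52] 4.5
```

```bash
python3 -m creep '[{"hand":0.03,"slide":[-0.002,0.0015,0.007],"turn":0},{"hand":0.03,"slide":[0,0,0.008],"turn":0},{"hand":0.03,"slide":[0,0,0.003],"turn":0},{"hand":0.03,"slide":[0,0,0],"turn":0}]'; python3 -c "
from h import *
rel([.5,-.143,.08])"
```

```text
clock: 5.0
tool_pos: [0.4994, -0.1424, 0.0739]
eef_rot: [0.821, -0.57, 0.0, -0.0]
contact_force: [-0.3, 1.8, 8.8]
opening: 0.341
head -69.54868774994155 turn -0.048687749941549896 slide [ 0.00078929 -0.00030444 -0.00610791] disp [-0.0634, 0.0006, 0.0739] R [[0.349, -0.937, 0.0], [-0.937, -0.349, 0.001], [-0.0, -0.001, -1.0]] F [-0.29  1.79  8.83] 5.0
```

```bash
python3 -m creep '[{"hand":0.03,"slide":[0,0,0.005],"turn":0},{"hand":0.03,"slide":[0,0,0.005],"turn":0},{"hand":0.03,"slide":[0,0,0.003],"turn":0},{"hand":0.03,"slide":[0,0,0],"turn":0}]'; python3 -c "
from h import *
rel([.5,-.143,.062])
p=snapshot('side');cv2.imwrite('pics/s2c.png',cv2.resize(p['frame'][140:270,190:350,::-1],None,fx=5,fy=4.6))"
```

```text
clock: 5.5
tool_pos: [0.4995, -0.1424, 0.0618]
eef_rot: [0.821, -0.57, 0.0, -0.001]
contact_force: [-1.8, 2.0, 18.9]
opening: 0.339
head -69.5547211714361 turn -0.05472117143609978 slide [ 0.00076971 -0.00023815 -0.00016137] disp [-0.0633, 0.0005, 0.0618] R [[0.349, -0.937, 0.001], [-0.937, -0.349, 0.001], [-0.0, -0.001, -1.0]] F [-1.78  1.98 18.85] 5.5
```

View pics/s2c.png

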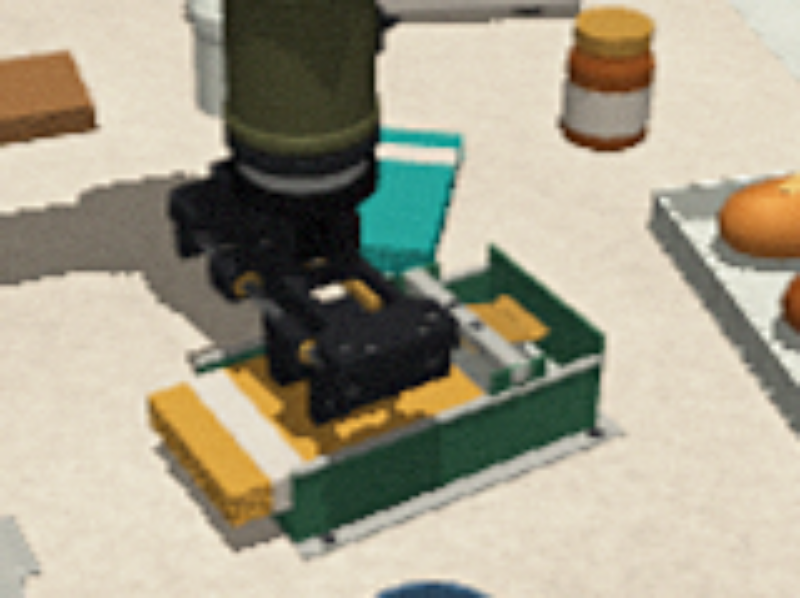

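The pack is pressed level about 18 mm, below the walls and bar, at 19 N. Loading direction is tool −y, so I'll slide it in.

```bash
python3 -m creep '[{"hand":0.03,"slide":[0,-0.003,0],"turn":0},{"hand":0.03,"slide":[0,-0.006,0],"turn":0},{"hand":0.03,"slide":[0,-0.006,0],"turn":0},{"hand":0.03,"slide":[0,-0.006,0],"turn":0},{"hand":0.03,"slide":[0,-0.005,0],"turn":0}]'; python3 -c "
from h import *
rel([.5,-.143,.062])
p=snapshot('side');cv2.imwrite('pics/s3c.png',cv2.resize(p['frame'][140:270,190:350,::-1],None,fx=5,fy=4.6))"
```

```text
clock: 6.18
tool_pos: [0.5225, -0.1351, 0.0621]
eef_rot: [0.821, -0.571, 0.0, 0.001]
contact_force: [-5.5, -3.0, 18.8]
opening: 0.338
head -69.68360029966281 turn -0.18360029966281388 slide [-4.64866392e-04  2.38660903e-02  9.59067107e-05] disp [-0.0392, -0.0008, 0.0621] R [[0.347, -0.938, -0.001], [-0.938, -0.347, -0.001], [0.001, 0.001, -1.0]] F [-5.48 -2.97 18.81] 6.175
```

View pics/s3c.png

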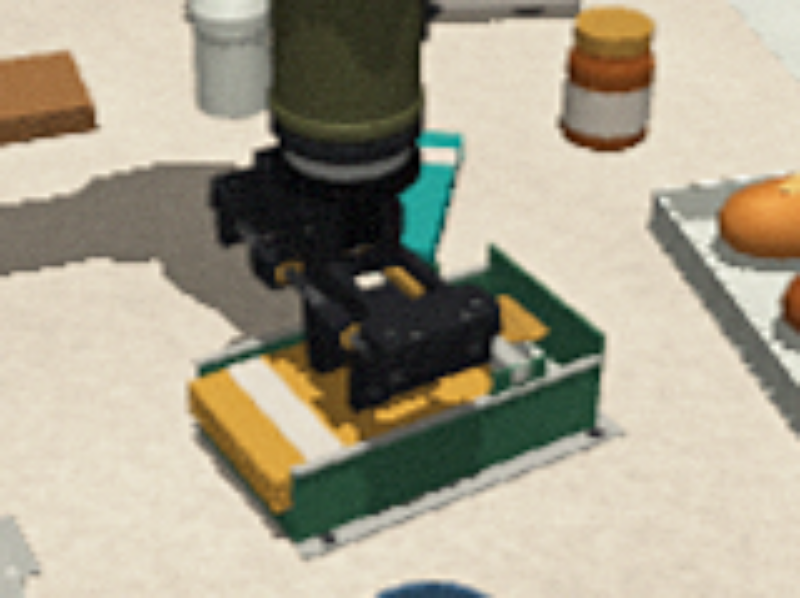

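The pack moves with the fingers (6 N of drag) and its leading end is now under the bar. Continuing.

```bash
python3 -m creep '[{"hand":0.03,"slide":[0,-0.006,0],"turn":0.2},{"hand":0.03,"slide":[0,-0.007,0],"turn":0},{"hand":0.03,"slide":[0,-0.007,0],"turn":0},{"hand":0.03,"slide":[0,-0.007,0],"turn":0},{"hand":0.03,"slide":[0,-0.006,0],"turn":0}]'; python3 -c "
from h import *
rel([.5,-.143,.062])
p=snapshot('side');cv2.imwrite('pics/s4c.png',cv2.resize(p['frame'][140:270,190:350,::-1],None,fx=5,fy=4.6))"
```

```text
clock: 6.85
tool_pos: [0.5537, -0.1238, 0.0622]
eef_rot: [0.82, -0.573, 0.0, 0.001]
contact_force: [-5.5, -1.9, 17.9]
opening: 0.339
head -69.86661433938112 turn -0.36661433938111543 slide [-0.00047528  0.0570697   0.00028756] disp [-0.006, -0.0011, 0.0622] R [[0.344, -0.939, -0.001], [-0.939, -0.344, -0.001], [0.001, 0.001, -1.0]] F [-5.48 -1.9  17.95] 6.85
```

View pics/s4c.png

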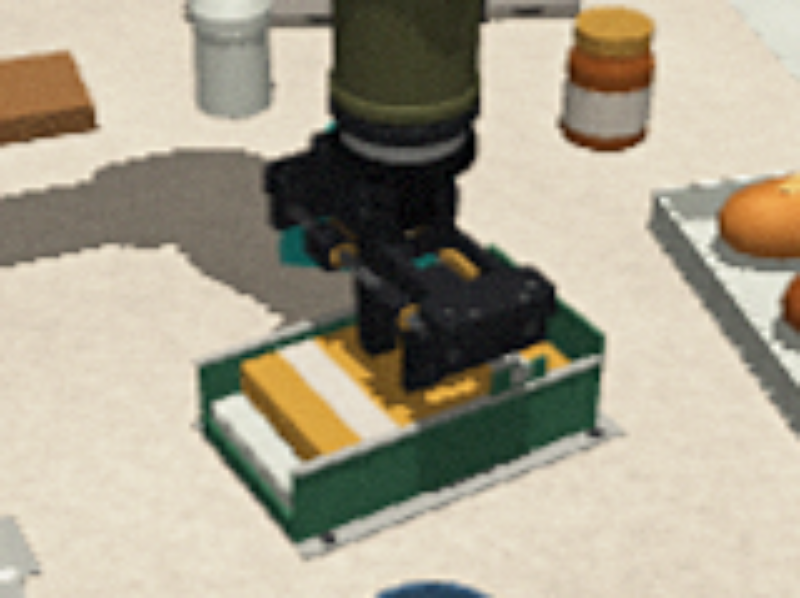

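```bash
python3 -m creep '[{"hand":0.03,"slide":[0,-0.003,0],"turn":-0.3},{"hand":0.03,"slide":[0,-0.003,0],"turn":0},{"hand":0.03,"slide":[0,0,0],"turn":0}]'; python3 -c "
from h import *
rel([.5,-.143,.062])"
```

```text
clock: 7.28
tool_pos: [0.5598, -0.1216, 0.0623]
eef_rot: [0.821, -0.57, 0.001, 0.0]
contact_force: [-4.1, -0.7, 18.4]
opening: 0.34
head -69.55749794066323 turn -0.05749794066322522 slide [-0.00087875  0.06351137  0.00031116] disp [0.0004, -0.0012, 0.0623] R [[0.349, -0.937, 0.001], [-0.937, -0.349, -0.001], [0.002, 0.0, -1.0]] F [-4.1  -0.65 18.43] 7.275
```

```bash
python3 -m creep '[{"hand":0.03,"slide":[0,-0.002,0],"turn":0},{"hand":0.03,"slide":[0,-0.002,0],"turn":0},{"hand":0.03,"slide":[0,0,0],"turn":0}]'; python3 -c "
from h import *
rel([.5,-.143,.062])
p=snapshot('top');cv2.imwrite('pics/t5c.png',cv2.resize(p['frame'][130:240,210:350,::-1],None,fx=5,fy=5))"
```

```text
clock: 7.65
tool_pos: [0.5634, -0.1204, 0.0623]
eef_rot: [0.821, -0.57, 0.001, 0.001]
contact_force: [-4.7, -1.2, 18.6]
opening: 0.342
head -69.56286238871861 turn -0.06286238871861372 slide [-0.00092525  0.06732377  0.0003526 ] disp [0.0042, -0.0012, 0.0623] R [[0.349, -0.937, 0.0], [-0.937, -0.349, -0.002], [0.002, 0.0, -1.0]] F [-4.72 -1.24 18.64] 7.65
```

View pics/t5c.png

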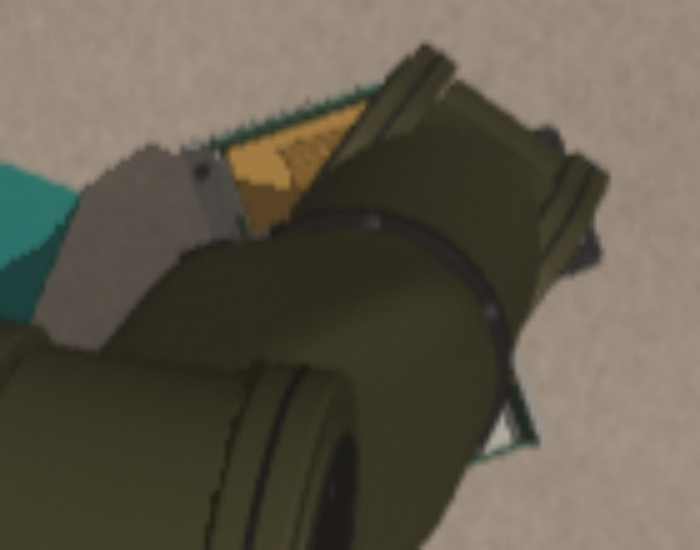

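```bash
python3 -m creep '[{"hand":0.03,"slide":[0,-0.0015,0],"turn":0},{"hand":0.03,"slide":[0,-0.0015,0],"turn":0},{"hand":0.03,"slide":[0,0,0],"turn":0}]'; python3 -c "
from h import *
rel([.5,-.143,.062])"
```

```text
clock: 8.07
tool_pos: [0.5646, -0.1199, 0.0621]
eef_rot: [0.821, -0.571, -0.001, 0.002]
contact_force: [-6.8, -2.3, 18.1]
opening: 0.341
head -69.59250754895452 turn -0.09250754895451507 slide [-0.0009007   0.06858326  0.00035134] disp [0.0055, -0.0012, 0.0621] R [[0.349, -0.937, -0.003], [-0.937, -0.349, -0.002], [0.001, 0.003, -1.0]] F [-6.78 -2.26 18.14] 8.075
```

```bash
python3 -m creep '[{"hand":0.03,"slide":[0,-0.0015,0],"turn":0},{"hand":0.03,"slide":[0,-0.0015,0],"turn":0},{"hand":0.03,"slide":[0,0,0],"turn":0}]'; python3 -c "
from h import *
rel([.5,-.143,.062])
p=snapshot('side');cv2.imwrite('pics/s6c.png',cv2.resize(p['frame'][140:270,190:350,::-1],None,fx=5,fy=4.6))"
```

```text
clock: 8.45
tool_pos: [0.5663, -0.1194, 0.062]
eef_rot: [0.821, -0.571, -0.001, 0.002]
contact_force: [-9.4, -2.8, 19.4]
opening: 0.341
head -69.63614181136504 turn -0.1361418113650359 slide [-0.00095818  0.07041213  0.00036381] disp [0.0073, -0.0014, 0.062] R [[0.348, -0.937, -0.004], [-0.938, -0.348, -0.002], [0.0, 0.005, -1.0]] F [-9.44 -2.83 19.37] 8.45
```

View pics/s6c.png

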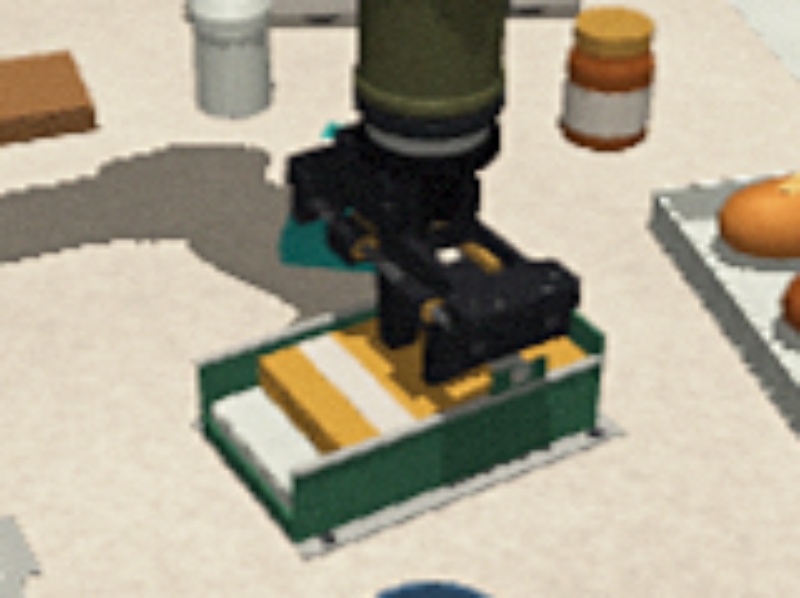

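```bash
cat >> h.py <<'E'
def tail(p):
    hsv,P,_=fit(p); X=(P-O)@DX; Y=(P-O)@DY
    m=(p["depth"]>0)&(X>-.115)&(X<.095)&(abs(Y)<.05)&(P[...,2]>.035)&(P[...,2]<.08)
    g=m&(hsv[...,0]>12)&(hsv[...,0]<28)&(hsv[...,1]>90)
    for y0 in np.arange(-.04,.05,.02):
        k=g&(abs(Y-y0)<.009)&(X<-.02)
        if k.sum()<3: print(round(float(y0),3),"few"); continue
        x=X[k]; t=k&(X>np.percentile(x,3)+.006)&(X<-.045)
        print(round(float(y0),3),"tail x",np.percentile(x,[0,3,8]).round(4),"z top",np.median(P[...,2][t]).round(4) if t.any() else None)
    f=g&(X>.05); print("front part n",f.sum(),"max x",np.percentile(X[f],[90,97,100]).round(4) if f.any() else None,"z",np.median(P[...,2][f]).round(4) if f.any() else None)
E
python3 -c "
from h import *
p=snapshot('side'); tail(p)"
```

```text
-0.04 tail x [-0.0717 -0.0709 -0.0705] z top 0.0544
-0.02 tail x [-0.0715 -0.0709 -0.0704] z top 0.0543
0.0 tail x [-0.0713 -0.0711 -0.0709] z top 0.0542
0.02 tail x [-0.0716 -0.0708 -0.0705] z top 0.0547
0.04 tail x [-0.0712 -0.0711 -0.0708] z top 0.0542
front part n 50 max x [0.0878 0.0885 0.0902] z 0.0542
```

The tail reads −71 mm all the way across, so the pack's centre is about +9 mm, straight, and its top is 54 mm high. I'll push slightly more to confirm it is seated.

```bash
python3 -m creep '[{"hand":0.03,"slide":[0,-0.0015,0.001],"turn":0},{"hand":0.03,"slide":[0,-0.0015,0],"turn":0},{"hand":0.03,"slide":[0,0,0],"turn":0}]'; python3 -c "
from h import *
rel([.5,-.143,.062])
p=snapshot('side'); tail(p)"
```

```text
clock: 8.93
tool_pos: [0.5693, -0.1184, 0.061]
eef_rot: [0.821, -0.571, -0.001, 0.002]
contact_force: [-8.6, -3.5, 17.7]
opening: 0.339
head -69.62840255078605 turn -0.12840255078604912 slide [-0.00104459  0.07353303 -0.00063143] disp [0.0105, -0.0014, 0.061] R [[0.348, -0.937, -0.004], [-0.937, -0.348, -0.002], [0.001, 0.005, -1.0]] F [-8.64 -3.52 17.73] 8.925
-0.04 tail x [-0.0718 -0.0714 -0.071 ] z top 0.053
-0.02 tail x [-0.0715 -0.0711 -0.0708] z top 0.0533
0.0 tail x [-0.0715 -0.0712 -0.0706] z top 0.0534
0.02 tail x [-0.0718 -0.0712 -0.0711] z top 0.0536
0.04 tail x [-0.0716 -0.0715 -0.0712] z top 0.0531
front part n 44 max x [0.0873 0.0886 0.0899] z 0.0534
```

The fingers slid 3 mm while the pack stayed put, so it is hard against the back stop. Releasing straight up.

```bash
python3 -m creep '[{"hand":0.03,"slide":[0,0,-0.004],"turn":0},{"hand":0.03,"slide":[0,0,-0.004],"turn":0},{"hand":0.03,"slide":[0,0,-0.004],"turn":0},{"hand":0.03,"slide":[0,0,-0.005],"turn":0},{"hand":0.03,"slide":[0,0,-0.005],"turn":0}]'; python3 -c "
from h import *
rel([.5,-.143,.062])
p=snapshot('side'); tail(p)"
```

```text
clock: 9.6
tool_pos: [0.5724, -0.115, 0.0816]
eef_rot: [0.822, -0.569, -0.0, -0.0]
contact_force: [0.9, -0.3, -0.6]
opening: 0.342
head -69.42887074440696 turn 0.07112925559303562 slide [0.00082563 0.07765019 0.01961195] disp [0.0146, 0.0007, 0.0816] R [[0.351, -0.936, -0.0], [-0.936, -0.351, 0.001], [-0.001, 0.0, -1.0]] F [ 0.92 -0.29 -0.59] 9.6
-0.04 tail x [-0.0716 -0.0712 -0.0708] z top 0.063
-0.02 tail x [-0.0721 -0.0717 -0.0714] z top 0.0623
0.0 tail x [-0.0723 -0.0713 -0.0709] z top 0.063
0.02 tail x [-0.0719 -0.0712 -0.0708] z top 0.0629
0.04 tail x [-0.0712 -0.071  -0.0709] z top 0.0629
front part n 122 max x [0.087  0.0893 0.0907] z 0.0632
```

The pack is held at a top height of 63 mm (tray down 9 mm) and still home. Moving clear now.

```bash
python3 -m creep '[{"hand":0.03,"slide":[0,0,-0.02],"turn":0},{"hand":0.03,"slide":[0,0.01,-0.05],"turn":0},{"hand":0.03,"slide":[0,0.05,-0.03],"turn":0},{"hand":0.03,"slide":[0,0.05,-0.02],"turn":0},{"hand":0.03,"slide":[0,0.04,0],"turn":0}]'; python3 -m creep '[{"hand":0.03,"slide":[-0.05,0,0],"turn":0},{"hand":0.03,"slide":[-0.06,0,0],"turn":0},{"hand":0.03,"slide":[-0.06,0,0],"turn":0},{"hand":0.03,"slide":[-0.05,0,0],"turn":0},{"hand":0.03,"slide":[0,0,0],"turn":0}]'; python3 -c "
from h import *
rel([.5,-.143,.062])
p=snapshot('side'); tail(p); save(p,'s7.png')
cv2.imwrite('pics/s7x.png',cv2.resize(p['frame'][:,:,::-1],(784,588)))
for t in('honey','mug','bell','shaker','spare_pack','tongs'):
    r=pinpoint(t,p)[:1]; print(t,[(q['conf'],atz(p,q['uv'],0).round(3)) for q in r])
p=snapshot('top'); cv2.imwrite('pics/t7x.png',cv2.resize(p['frame'][:,:,::-1],(784,588))); tail(p)"
```

```text
clock: 10.28
tool_pos: [0.4309, -0.1689, 0.2031]
eef_rot: [0.822, -0.57, 0.001, -0.0]
contact_force: [0.1, -0.9, -0.5]
opening: 0.343
clock: 10.9
tool_pos: [0.3531, 0.0414, 0.2016]
eef_rot: [0.824, -0.566, -0.001, -0.0]
contact_force: [-1.0, -0.9, -0.1]
opening: 0.339
head -68.96447551506988 turn 0.5355244849301215 slide [ 0.22517159 -0.07110303  0.13902559] disp [-0.1361, 0.224, 0.2016] R [[0.359, -0.933, -0.002], [-0.933, -0.359, 0.002], [-0.002, 0.001, -1.0]] F [-0.98 -0.91 -0.07] 10.9
-0.04 tail x [-0.0716 -0.0711 -0.0708] z top 0.063
-0.02 tail x [-0.0718 -0.0714 -0.0709] z top 0.063
0.0 tail x [-0.0717 -0.0713 -0.0708] z top 0.0628
0.02 tail x [-0.0717 -0.0712 -0.0711] z top 0.0633
0.04 tail x [-0.071  -0.0706 -0.0704] z top 0.0631
front part n 271 max x [0.0868 0.0889 0.0905] z 0.0638
honey [(0.64, array([0.772, 0.202, 0.   ]))]
mug [(0.68, array([ 0.52, -0.37,  0.  ]))]
bell [(0.57, array([ 0.687, -0.371,  0.   ]))]
shaker [(0.69, array([0.508, 0.302, 0.   ]))]
spare_pack [(0.82, array([0.315, 0.318, 0.   ]))]
tongs [(0.6, array([ 0.318, -0.291,  0.   ]))]
-0.04 tail x [-0.0688 -0.0675 -0.0663] z top 0.0629
-0.02 tail x [-0.0676 -0.0673 -0.0659] z top 0.0621
0.0 tail x [-0.0682 -0.0679 -0.0664] z top 0.0619
0.02 tail x [-0.0678 -0.0671 -0.0662] z top 0.0624
0.04 tail x [-0.0682 -0.0673 -0.0658] z top 0.0624
front part n 641 max x [0.0879 0.0901 0.0908] z 0.0634
```

View pics/s7x.png

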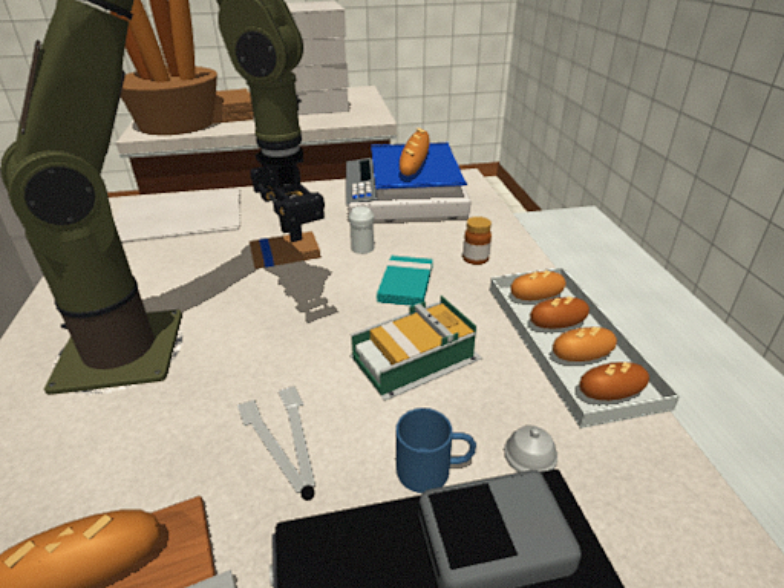

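View pics/t7x.png

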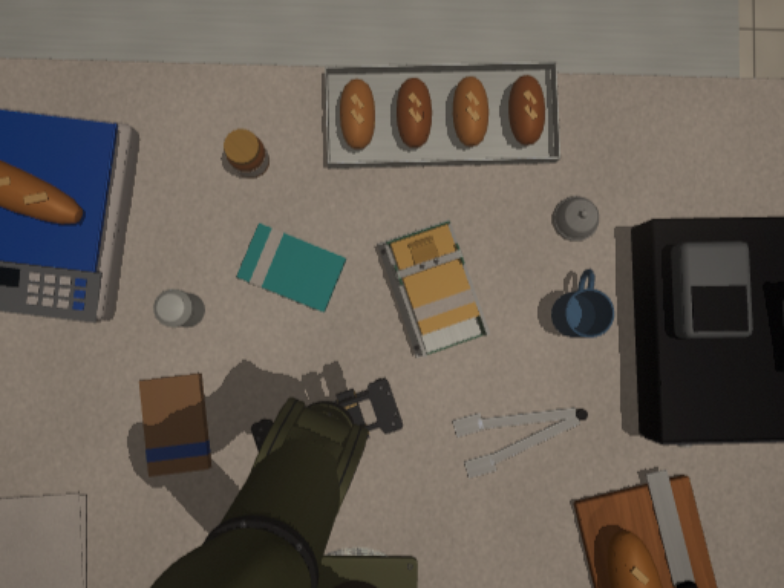

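Both pictures show the pack inside the channel up against the back stop (top view about (285,190), original pixels), under the bar and the leaf. The other objects are at the same pixels as at the start. I'll let the arm settle, then hand in.

```bash
python3 -m creep '[{"hand":0.03,"slide":[0,0,0],"turn":0},{"hand":0.03,"slide":[0,0,0],"turn":0}]' && python3 -c "
from plant import *
print(finish_job())"
```

```text
clock: 11.55
tool_pos: [0.3548, 0.0378, 0.2017]
eef_rot: [0.822, -0.57, 0.0, -0.0]
contact_force: [-0.2, 0.3, -0.2]
opening: 0.335
the job is handed in; nothing more can be done
None
```

The gold pack is loaded in the green dispenser, fully home against the back stop, and I handed the job in at 11.6 s; no verdict came back.

**What I did:** I pressed the pack down about 18 mm with the fingertips (about 19 N) and slid it roughly 68 mm under the crossbar and drag spring. At the end the fingers slid 3 mm further while the pack stayed put, which showed it was against the stop. I then lifted straight off and moved the arm clear.

**Last checks:**
- **Position:** in the side view the pack's tail is at dispenser x of about −71 mm, so its centre is at about +9 mm. The tail reads the same right across, so the pack is straight.
- **Height:** the pack's top is flat at about 63 mm, which puts the tray about 9 mm down, held by the drag spring.
- **Other objects:** by eye, everything else on the counter is where it was in the first pictures. The side-view network fixes were not compared with start values.

**One disagreement:** the top view reads the tail at about −67.5 mm, which would put the centre at +12 mm, 2 mm past where the stop allows. That gap looks like camera calibration and pixel error, and both readings fall inside the allowed 5 to 14 mm. I did not measure the drag spring's angle directly.

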